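Shut the figure drawer and the pot drawer

ROBOT

A 6-joint arm with a two-finger parallel gripper is mounted at the origin on the work surface; the furniture and walls round the work are solid. World frame = base frame: x ahead of the robot, y to its left, z up, the work surface at z = 0. Lengths are in mm, angles in rad, forces in N, time in s.
With the tool pointing down it reaches from about 425 to 925 mm from the base axis. Payload 12.5 kg.
Tool frame: the origin (TCP) lies midway between the tips of the shut fingers; the grasp point (between the pads) lies 19 mm behind it; z points along the fingers, y is the line along which they close (so a half turn about z gives the same grasp; the last joint's range is limited). The gripper opens to 85 mm and grips with 20 to 120 N. Pads are 22 mm wide; open, the fingers measure 114 mm over their backs; the gripper's body (76 mm by 85 mm) begins 54 mm behind the grasp point. The pads swing forward as they close: fully open they stand 13 mm farther back than shut.
Start: joints at [1.159, 0.491, 1.559, -0, 1.092, -0.106], TCP at [188.143, 596.026, 231.327] pointing down, gripper open.
Joint ranges: [-3.1, 3.1], [-0.84, 2.19], [0.05, 2.79], [-1.13, 4.28], [0.06, 2.93], [-2.69, 2.69]. Speed limits (rad/s): [2.22, 2.22, 2.79, 3.14, 3.14, 3.14].

INTERFACE

Orientations are given as a unit quaternion [x, y, z, w].
In Python, from cell import bot, camera gives the robot as it stands.
- The arm moves only by the tool move_arm, never from a script. Its argument "commands" is a list of rows, each a list of 7 numbers: the shift along the tool's x, y, z in mm, then the turn, a rotation vector about the tool's x, y, z in degrees, then the closure, from 0 (fully open) to 1 (shut). A call has 1 to 12 rows; each row is the pose to reach, as a shift and turn from the pose commanded when the call began, along the tool's axes at that moment; what a row does not reach only later rows make up. A row lasts 1/12 s, in which the tool goes at most 41.7 mm and 7.16 degrees, less where a joint would pass 70% of its speed; a pose out of reach is approached as far as the arm can. A call with a gripper value outside its range is refused whole. The fingers move at their own pace and stop on an object; "newtons" is the grip in N (left out, the last holds). Time passes only in rows, so rows that repeat a pose let the fingers close. It gives the time, the measured TCP pose, the force, the opening and the grip force at its end, in the units of the state.
- bot.get_state(): the state, without advancing time (a new reading comes with each control period).
- camera(name): name is "scene" or "top"; returns a dict with "image" (400x640x3 uint8, red, green, blue), "camera_matrix" (3x3 intrinsics, pixels), "R" (3x3) and "t" (3): a world point X has camera coordinates R X + t. Camera axes: x right, y down, z forward; pixel columns grow to the right and rows downward; lengths in mm; the calibration is good to about 2 mm. A picture is of the moment at which its call begins. There is no depth.
- bot.hand_in(): hands the job in; it is judged then, once.
The state is a dict: "clock": time; "joint_positions": joint angles; "joint_velocities": joint speeds; "effort": joint torques, N m; "eef_pos": TCP position; "tool_rot": TCP orientation; "force": force on the tool from outside, world axes, zero at the start; "wrist_torque": the same for the moment, N m; "gripper_width": opening from 0.0 (shut) to 1.0 (fully open); "gripper_force": force on a finger pad.
Only numpy, scipy, OpenCV 4.12 (cv2) and the standard library are available. Lean on these libraries where they do the work, as an engineer would, in place of code of your own. Each camera call takes 0.05 s, during which the arm holds its last target. There are 200 camera calls.

TASK

Of the three open drawers, push shut the one with the clay figures and the one with the glaze pot, fully home, in either order, and leave the one with the flat tin open as it stands, since it is still in use. Push the front panels from outside with the fingertips; do not pinch or lift anything, do not reach into the drawers, keep their contents standing, and leave the small things standing around where they are.

Things in the scene. Friction and masses are not known exactly. Their poses are not given: they have to be found in the camera images.
- fig_box: fixed wooden box of the figure drawer (two small clay figures in it): 150 mm deep (x), 100 wide, 76 high; origin at the centre of its underside, x axis from its open front to its back (the way the drawer shuts), z up. Stands on a fixed bench, 100 mm high, front edge at x = 0.45. The three boxes are alike, in any order, about 175 mm apart, turned up to 0.1 rad; the contents tell them apart.
- fig_drawer (a joint): slide of the figure drawer (two small clay figures in it): m pulled out; 0 = shut (front panel flat against the box, hard stop), 0.09 = fully out. Runs with about 1.5 N of friction and stays where it is left; starts 0.055 to 0.085 m out.
- fig_front (a point): centre of the outer face of the front panel of the figure drawer (two small clay figures in it), 38 mm above the bench top (z = 0.138); same axes as the box (x into the box). The panel is plain wood, 10 mm thick, 98 mm wide, from 4 to 74 mm above the bench top (z = 0.104 to 0.174), without a handle (a thin label frame at its middle stands out only 1 mm). It moves with the drawer.
- fig_tray: inside of the figure drawer (two small clay figures in it): open plywood tray behind the front panel, 86 mm wide, 137 long, floor 12 mm and rim 52 mm above the bench top; axes as the box; origin as the box origin when shut, moving with the drawer.
- pot_box: fixed wooden box of the pot drawer (one round glaze pot in it): 150 mm deep (x), 100 wide, 76 high; origin at the centre of its underside, x axis from its open front to its back (the way the drawer shuts), z up. Stands on a fixed bench, 100 mm high, front edge at x = 0.45. The three boxes are alike, in any order, about 175 mm apart, turned up to 0.1 rad; the contents tell them apart.
- pot_drawer (a joint): slide of the pot drawer (one round glaze pot in it): m pulled out; 0 = shut (front panel flat against the box, hard stop), 0.09 = fully out. Runs with about 1.5 N of friction and stays where it is left; starts 0.055 to 0.085 m out.
- pot_front (a point): centre of the outer face of the front panel of the pot drawer (one round glaze pot in it), 38 mm above the bench top (z = 0.138); same axes as the box (x into the box). The panel is plain wood, 10 mm thick, 98 mm wide, from 4 to 74 mm above the bench top (z = 0.104 to 0.174), without a handle (a thin label frame at its middle stands out only 1 mm). It moves with the drawer.
- pot_tray: inside of the pot drawer (one round glaze pot in it): open plywood tray behind the front panel, 86 mm wide, 137 long, floor 12 mm and rim 52 mm above the bench top; axes as the box; origin as the box origin when shut, moving with the drawer.
- tin_box: fixed wooden box of the tin drawer (a flat tin in it): 150 mm deep (x), 100 wide, 76 high; origin at the centre of its underside, x axis from its open front to its back (the way the drawer shuts), z up. Stands on a fixed bench, 100 mm high, front edge at x = 0.45. The three boxes are alike, in any order, about 175 mm apart, turned up to 0.1 rad; the contents tell them apart.
- tin_drawer (a joint): slide of the tin drawer (a flat tin in it): m pulled out; 0 = shut (front panel flat against the box, hard stop), 0.09 = fully out. Runs with about 1.5 N of friction and stays where it is left; starts 0.055 to 0.085 m out.
- tin_front (a point): centre of the outer face of the front panel of the tin drawer (a flat tin in it), 38 mm above the bench top (z = 0.138); same axes as the box (x into the box). The panel is plain wood, 10 mm thick, 98 mm wide, from 4 to 74 mm above the bench top (z = 0.104 to 0.174), without a handle (a thin label frame at its middle stands out only 1 mm). It moves with the drawer.
- tin_tray: inside of the tin drawer (a flat tin in it): open plywood tray behind the front panel, 86 mm wide, 137 long, floor 12 mm and rim 52 mm above the bench top; axes as the box; origin as the box origin when shut, moving with the drawer.
- figure_1: clay figure pair on a wood slice, 30x33x41 mm, stands in the figure drawer; loose; origin at the centre of its underside, z up
- figure_2: clay figure pair on a wood slice, 31x31x37 mm, stands in the figure drawer; loose; origin at the centre of its underside, z up
- pot: glaze pot with a white screw cap, 42 mm across, 42 mm high, stands in the pot drawer; loose; origin at the centre of its underside, z up
- tin: flat closed tin, 96 (along the drawer) x61x26 mm, lies fixed in the tin drawer, origin at the centre of its underside
- bear: bystander: small brown clay animal, 18x29x35 mm, on the bench between two boxes; loose; origin at the centre of its underside
- small_bottle: bystander: small dark bottle with a white cap, 28 mm across, 62 mm high, on the bench between two boxes; loose; origin at the centre of its underside
- cup: bystander: orange tapered cup with a brush in it, 96x127x148 mm, on the table; loose; origin at the centre of its underside
- white_bottle: bystander: bottle with a white cap, 34 mm across, 88 mm high, on the table; loose; origin at the centre of its underside
- blue_bottle: bystander: blue bottle with a black cap, 38 mm across, 106 mm high, on the table; loose; origin at the centre of its underside

How it is judged (in metres and radians):
At the end, for the whole second after the job is handed in: The figure drawer and the pot drawer are each within 4 mm of shut; the tin drawer's front is within 8 mm of where it started; figures and pot stand upright (within 0.3 rad) and still in their own drawers; every bystander is within 20 mm of where it stood (value of joint each of fig_drawer, pot_drawer below 0.004 m and distance of tin_front from where it was at the start of the episode below 0.008 m and linear speed of each of figure_1, figure_2, pot below 0.01 m/s and x of figure_1 in the frame of fig_tray between -0.075 and 0.062 m and y of figure_1 in the frame of fig_tray between -0.043 and 0.043 m and height (world z) of each of figure_1, figure_2, pot below 0.12 m and angle between each of figure_1, figure_2, pot's own z axis and vertical below 0.3 rad and x of figure_2 in the frame of fig_tray between -0.075 and 0.062 m and y of figure_2 in the frame of fig_tray between -0.043 and 0.043 m and x of pot in the frame of pot_tray between -0.075 and 0.062 m and y of pot in the frame of pot_tray between -0.043 and 0.043 m and distance of each of bear, small_bottle, cup, white_bottle, blue_bottle from where it was at the start of the episode below 0.02 m); the robot touches nothing.
It fails at once if the tin drawer is moved more than 8 mm (distance of tin_front from where it was at the start of the episode above 0.008 m).
It fails at once if the fingers reach into a drawer, pinch its front panel or touch its contents (more than 0.5 N on the inside or the contents) (contact force between the fingers and fig_tray above 0.5 N or contact force between the fingers and pot_tray above 0.5 N or contact force between the fingers and tin_tray above 0.5 N or contact force between the fingers and figure_1 above 0.5 N or contact force between the fingers and figure_2 above 0.5 N or contact force between the fingers and pot above 0.5 N or contact force between the fingers and tin above 0.5 N).
It fails at once if something in a drawer topples or is lifted (angle between any of figure_1, figure_2, pot's own z axis and vertical above 0.6 rad or height (world z) of any of figure_1, figure_2, pot above 0.13 m).
It fails at once if a bystander is moved more than 20 mm (distance of any of bear, small_bottle, cup, white_bottle, blue_bottle from where it was at the start of the episode above 0.02 m).
It also fails if it takes over 38 s, if anything falls off the work surface, if the arm or the gripper's body presses on something with over 40 N, if the wrist force passes 120 N, or if a joint passes its speed limit or range.

## Working session

There is one attempt and no reset: what is moved stays moved. The work goes in short steps, Python scripts to look and compute and a tool call to move; the robot and the scene stay as the last step left them, time stands still between calls to the robot, and variables do not carry over. Pictures are saved under pics/ and viewed, at most 10 in all, crops included, and the job is handed in when it is done.

Besides the shell and the picture viewer there is one more tool, called by a JSON object that holds its "op" and its "data", one argument or row to a line. move_arm: Moves the arm, as the interface text tells. Its arguments: {"type":"object","properties":{"commands":{"type":"array"},"newtons":{"type":"number"}},"required":["commands"]}

```bash
mkdir -p pics
python3 - <<'E'
from cell import bot,camera
import cv2,pickle
s=bot.get_state();print(s)
for n in("top","scene"):
    c=camera(n);pickle.dump(c,open(n+".pkl","wb"))
    cv2.imwrite(f"pics/{n}0.png",c["image"][:,:,::-1]);print(c["camera_matrix"],c["R"],c["t"])
E
```

```text
{'clock': 0.0, 'joint_positions': array([ 1.15941060e+00,  4.91572943e-01,  1.55945467e+00, -1.60289945e-06,
        1.09165637e+00, -1.05567502e-01]), 'joint_velocities': array([-1.01773982e-03,  7.57105036e-04, -4.17918534e-06, -1.26300244e-03,
       -8.62550938e-04, -1.33983821e-04]), 'effort': array([ 2.31318672e-04, -6.18418980e+01, -2.61607021e+01, -1.06702562e-04,
        3.86057189e-03,  2.16348172e-05]), 'eef_pos': array([188.0431843 , 595.81381251, 230.7176133 ]), 'tool_rot': array([ 1.52313554e-01,  9.88332071e-01, -5.27722707e-04, -1.38789711e-04]), 'force': array([ 0.36096179,  0.02301566, -0.11576037]), 'wrist_torque': array([ 0.02479962, -0.0486348 ,  0.0141291 ]), 'gripper_force': 0.0, 'gripper_width': 0.9992763065967941}
[[435.23647769   0.         322.409252  ]
 [  0.         435.23647769 196.61856278]
 [  0.           0.           1.        ]] [[ 0.00923216 -0.99994207 -0.00553329]
 [-0.9950174  -0.00863705 -0.09932664]
 [ 0.0992731   0.00642272 -0.9950395 ]] [ -83.0279342   559.24198535 1171.82919762]
[[433.38000223   0.         320.58530301]
 [  0.         433.38000223 202.26909974]
 [  0.           0.           1.        ]] [[ 0.66266587 -0.74889981  0.00479814]
 [-0.57355814 -0.51161319 -0.6397523 ]
 [ 0.48156517  0.42119    -0.76856618]] [-414.16573198  360.43332458  877.46212907]
```

View pics/top0.png

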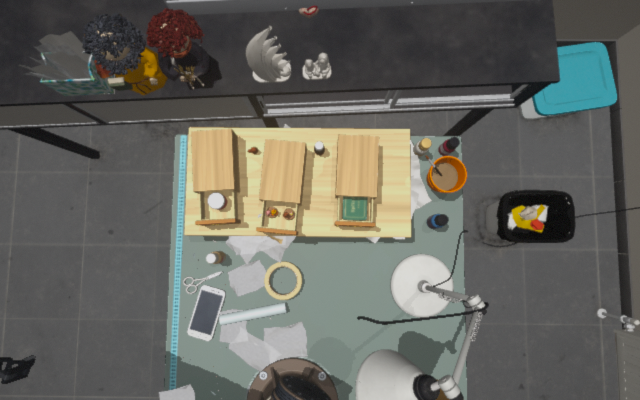

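View pics/scene0.png

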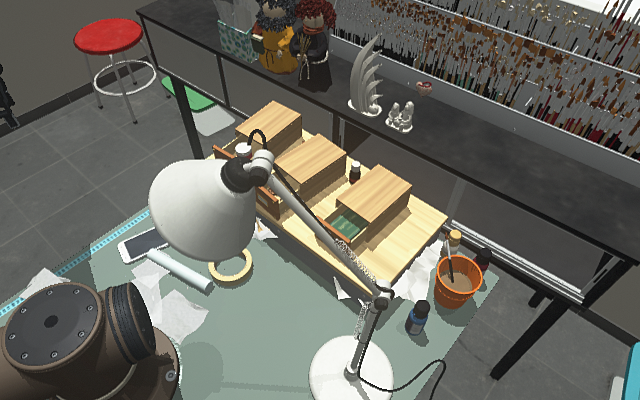

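The top view shows the pot drawer on the left (panel near 219,222), the figure drawer in the middle (278,231) and the tin drawer on the right (355,224). The white bottle stands at (213,258), close in front of the pot drawer. I'll zoom in next.

```bash
cat > h.py <<'E'
import numpy as np,pickle
def ray(c,uv,z):
    uv=np.atleast_2d(uv).astype(float);K,R,t=c["camera_matrix"],c["R"],c["t"]
    d=(R.T@np.linalg.inv(K)@np.c_[uv,np.ones(len(uv))].T).T;o=-R.T@t
    return o+d*((z-o[2])/d[:,2])[:,None]
E
python3 - <<'E'
import pickle,cv2,numpy as np
from h import ray
c=pickle.load(open("top.pkl","rb"));im=c["image"]
cr=im[120:270,180:390];cv2.imwrite("pics/crop.png",cv2.resize(cr,None,fx=3.8,fy=3.8,interpolation=cv2.INTER_CUBIC)[:,:,::-1])
hsv=cv2.cvtColor(im,cv2.COLOR_RGB2HSV)
for p in[(219,222),(278,231),(355,224),(210,222),(265,230),(215,160),(300,232)]:print(p,hsv[p[1]-2:p[1]+3,p[0]].tolist())
E
```

```text
(219, 222) [[16, 146, 188], [16, 153, 192], [15, 155, 188], [15, 145, 125], [20, 127, 116]]
(278, 231) [[18, 119, 193], [16, 151, 191], [16, 155, 193], [16, 154, 189], [17, 148, 148]]
(355, 224) [[16, 140, 187], [15, 154, 191], [15, 151, 192], [15, 155, 155], [20, 155, 155]]
(210, 222) [[17, 135, 189], [16, 151, 193], [16, 151, 192], [15, 153, 170], [14, 139, 123]]
(265, 230) [[16, 134, 190], [15, 150, 195], [16, 151, 196], [15, 149, 188], [17, 121, 145]]
(215, 160) [[18, 104, 203], [18, 106, 203], [18, 104, 203], [18, 105, 204], [18, 104, 204]]
(300, 232) [[20, 97, 166], [20, 96, 164], [20, 97, 163], [19, 98, 162], [19, 98, 158]]
```

View pics/crop.png

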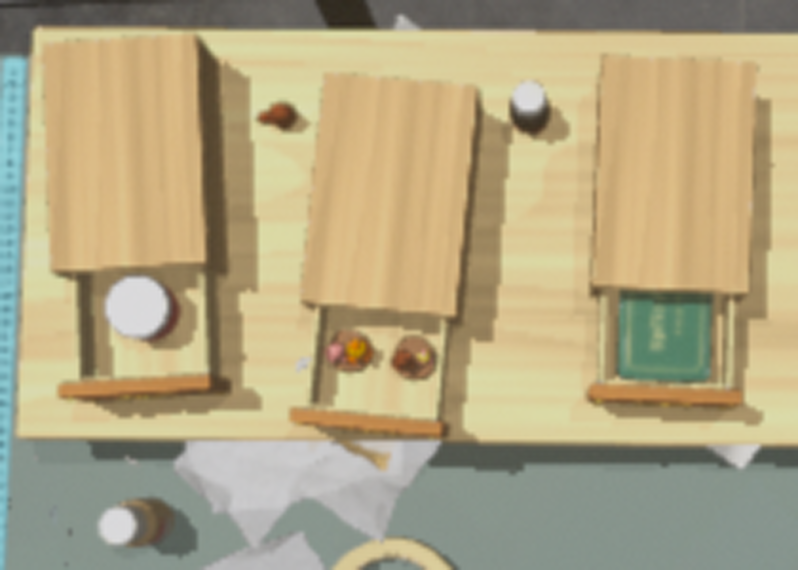

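The crop confirms this. The pot panel spans about (196..236, 221), the figure panel (257..296, 230), and the tin panel (335..375, 223). The white bottle's cap is at (211,258). Next I'll measure the panel tops.

Run:
```python
import pickle,cv2,numpy as np
from h import ray
c=pickle.load(open("top.pkl","rb"));im=c["image"];hsv=cv2.cvtColor(im,cv2.COLOR_RGB2HSV)
m=cv2.inRange(hsv,(13,138,180),(17,170,255));m[:210]=0;m[240:]=0
n,l,st,ce=cv2.connectedComponentsWithStats(m)
for i in range(1,n):
    if st[i,4]<60:continue
    ys,xs=np.where(l==i);P=ray(c,np.c_[xs,ys],174)[:,:2].astype(np.float32)
    (cx,cy),(w,h),a=cv2.minAreaRect(P);vx,vy,x0,y0=cv2.fitLine(P,cv2.DIST_L2,0,.01,.01).ravel()
    if vy<0:vx,vy=-vx,-vy
    print(st[i],"centre",cx,cy,"size",w,h,"yaw",-np.arctan2(vx,vy), "ymin/max",P[:,1].min(),P[:,1].max(),"x",P[:,0].min(),P[:,0].max())
# roofs: front edge from box roof
m2=cv2.inRange(hsv,(14,85,170),(20,118,255))
m2=cv2.morphologyEx(m2,cv2.MORPH_OPEN,np.ones((3,3)))
n,l,st,ce=cv2.connectedComponentsWithStats(m2)
for i in range(1,n):
    if 1000<st[i,4]<4000:
        ys,xs=np.where(l==i);P=ray(c,np.c_[xs,ys],176)[:,:2].astype(np.float32)
        print("roof",st[i],cv2.minAreaRect(P))
w=cv2.inRange(hsv,(0,0,190),(180,50,255));w[:245]=0;w[270:]=0;w[:,:200]=0;w[:,222:]=0
ys,xs=np.where(w);print("bottle cap",ray(c,[[xs.mean(),ys.mean()]],88))
for p in[(253,150),(319,149)]:print(ray(c,[p],130))
print("pot",ray(c,[(216,201)],154))
print("lamp base",ray(c,[(420,286)],20),"ring",ray(c,[(283,281)],5))
```

```text
[196 219  39   5 108] centre 483.72430419921875 179.05442810058594 size 6.572603702545166 91.81681060791016 yaw 0.0722744 ymin/max 133.29855 224.82076 x 478.90036 489.34628
[335 222  40   4 110] centre 481.5060119628906 -156.6256561279297 size 93.81539154052734 6.567869186401367 yaw -0.034797505 ymin/max -203.4454 -109.78696 x 477.68286 484.7503
[257 228  39   6 109] centre 462.26434326171875 31.762989044189453 size 92.12750244140625 6.57578706741333 yaw -0.086113654 ymin/max -14.02645 77.484764 x 456.89407 468.33694
roof [ 191  129   43   62 2404] ((633.5117797851562, 190.86964416503906), (148.1510772705078, 98.39917755126953), 4.25593900680542)
roof [ 327  134   53   80 2758] ((600.9910278320312, -152.82275390625), (117.77269744873047, 195.11788940429688), 86.8023681640625)
roof [ 260  140   45   63 2440] ((608.1818237304688, 20.19937515258789), (99.31700897216797, 148.17984008789062), 85.29302215576172)
bottle cap [[392.04540617 210.24392641  88.        ]]
[[667.62568999  99.34177011 130.        ]]
[[671.5717708  -68.86662956 130.        ]]
pot [[534.2242119  183.34842099 154.        ]]
lamp base [[ 319.21074609 -345.1107938    20.        ]] ring [[327.56673212  28.58612385   5.        ]]
```

{"op": "move_arm", "data": {
  "commands": [
    [-30,-27,0,0,0,-2,1],
    [-60,-54,0,0,0,-4,1],
    [-90,-82,0,0,0,-6,1],
    [-120,-109,0,0,0,-8,1],
    [-150,-136,0,0,0,-10,1],
    [-180,-163,0,0,0,-12,1],
    [-210,-190,0,0,0,-14,1],
    [-240,-218,0,0,0,-16,1],
    [-270,-245,0,0,0,-18,1],
    [-300,-272,0,0,0,-20,1],
    [-330,-300,0,0,0,-21,1],
    [-361,-327,0,0,0,-21.8,1]
  ],
  "newtons": 30
}}

```text
clock: 1.1
eef_pos: [434.3, 173.6, 231.3]
tool_rot: [-0.038, 0.999, 0.0, -0.0]
force: [0.4, 0.4, -0.3]
gripper_width: 0.001
gripper_force: 0.0
```

Run:
```python
from cell import bot,camera
import cv2,numpy as np
s=bot.get_state();print({k:s[k] for k in("clock","eef_pos","tool_rot","force","gripper_width","joint_positions")})
a=camera("top")["image"];b=camera("scene")["image"]
cv2.imwrite("pics/pair.png",cv2.resize(np.hstack([a[100:400,150:480],b[80:380,100:430]]),(800,364))[:,:,::-1])
```

```text
{'clock': 1.1, 'eef_pos': array([434.3078546 , 173.57785349, 231.28740698]), 'tool_rot': array([-3.78991807e-02,  9.99281564e-01,  3.91515779e-05, -7.60641282e-05]), 'force': array([ 0.44780368,  0.44352876, -0.34732172]), 'gripper_width': 0.0006237598875201839, 'joint_positions': array([ 2.38789227e-01,  2.68242121e-01,  1.92950384e+00,  1.32217855e-04,
        9.43980143e-01, -1.40790118e+00])}
```

View pics/pair.png

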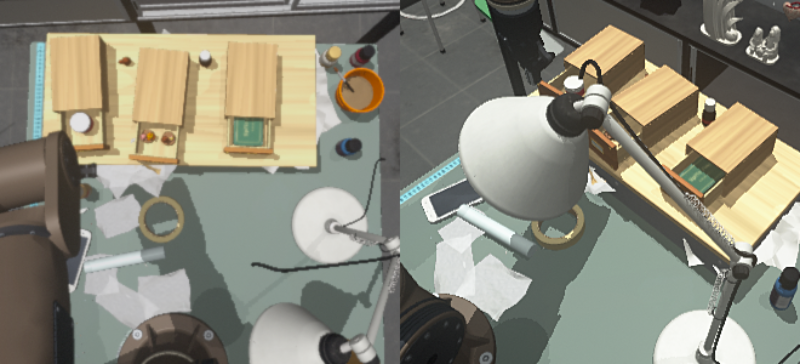

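The picture shows nothing disturbed, with the gripper above and in front of the pot panel. I'll lower it and approach.

{"op": "move_arm", "data": {
  "commands": [
    [0,1,20,0,0,0,1],
    [0,2,40,0,0,0,1],
    [0,2,60,0,0,0,1],
    [0,2,80,0,0,0,1],
    [0,2,96,0,0,0,1],
    [-5,2,96,0,0,0,1],
    [-10,2,96,0,0,0,1],
    [-15,2,96,0,0,0,1],
    [-20,2,96,0,0,0,1],
    [-24,2,96,0,0,0,1],
    [-27,2,96,0,0,0,1],
    [-29,2,96,0,0,0,1]
  ]
}}

```text
clock: 2.2
eef_pos: [463.3, 179.7, 135.7]
tool_rot: [-0.037, 0.999, 0.0, 0.0]
force: [-0.2, -0.4, -0.6]
gripper_width: 0.001
gripper_force: 0.0
```

{"op": "move_arm", "data": {
  "commands": [
    [-2,0,0,0,0,0,1],
    [-4,0,0,0,0,0,1],
    [-6,0,0,0,0,0,1],
    [-8,0,0,0,0,0,1],
    [-10,0,0,0,0,0,1],
    [-12,0,0,0,0,0,1],
    [-14,0,0,0,0,0,1],
    [-16,0,0,0,0,0,1],
    [-18,0,0,0,0,0,1],
    [-20,0,0,0,0,0,1]
  ]
}}

```text
clock: 3.03
eef_pos: [482.8, 181.2, 135.3]
tool_rot: [-0.037, 0.999, 0.0, -0.0]
force: [-2.0, -1.0, 1.6]
gripper_width: 0.001
gripper_force: 0.8
```

Contact shows about 2 N, which fits the drawer friction, so I'll keep pushing.

{"op": "move_arm", "data": {
  "commands": [
    [-3,0,0,0,0,0,1],
    [-6,0,0,0,0,0,1],
    [-9,0,0,0,0,0,1],
    [-12,0,0,0,0,0,1],
    [-15,0,0,0,0,0,1],
    [-18,0,0,0,0,0,1],
    [-21,0,0,0,0,0,1],
    [-24,0,0,0,0,0,1],
    [-27,0,0,0,0,0,1],
    [-30,0,0,0,0,0,1],
    [-33,0,0,0,0,0,1],
    [-36,0,0,0,0,0,1]
  ]
}}

```text
clock: 4.03
eef_pos: [518.9, 183.9, 135.3]
tool_rot: [-0.037, 0.999, 0.0, 0.0]
force: [-1.3, -1.1, 1.2]
gripper_width: 0.001
gripper_force: 0.8
```

{"op": "move_arm", "data": {
  "commands": [
    [-2,0,0,0,0,0,1],
    [-4,0,0,0,0,0,1],
    [-6,0,0,0,0,0,1],
    [-8,0,0,0,0,0,1],
    [-10,0,0,0,0,0,1],
    [-12,0,0,0,0,0,1],
    [-14,0,0,0,0,0,1]
  ]
}}

```text
clock: 4.62
eef_pos: [532.7, 184.9, 135.3]
tool_rot: [-0.037, 0.999, 0.0, 0.0]
force: [-1.7, -1.2, -0.4]
gripper_width: 0.001
gripper_force: 0.8
```

{"op": "move_arm", "data": {
  "commands": [
    [-1,0,0,0,0,0,1],
    [-2,0,0,0,0,0,1],
    [-3,0,0,0,0,0,1]
  ]
}}

```text
clock: 4.87
eef_pos: [535.6, 185.1, 135.3]
tool_rot: [-0.037, 0.999, 0.0, 0.0]
force: [-1.9, -1.2, 1.4]
gripper_width: 0.001
gripper_force: 0.8
```

{"op": "move_arm", "data": {
  "commands": [
    [-1,0,0,0,0,0,1],
    [-2,0,0,0,0,0,1],
    [-2,0,0,0,0,0,1]
  ]
}}

```text
clock: 5.12
eef_pos: [537.6, 185.3, 135.3]
tool_rot: [-0.037, 0.999, 0.0, -0.0]
force: [-0.7, -0.8, 0.1]
gripper_width: 0.002
gripper_force: 0.6
```

{"op": "move_arm", "data": {
  "commands": [
    [-1,0,0,0,0,0,1],
    [-1,0,0,0,0,0,1]
  ]
}}

```text
clock: 5.28
eef_pos: [537.6, 185.3, 135.3]
tool_rot: [-0.037, 0.999, -0.0, -0.001]
force: [-7.2, -1.4, 3.9]
gripper_width: -0.0
gripper_force: 3.5
```

The hard stop came at x = 537.6, against a predicted 537.7, with the force rising. One more mm to seat it, then I'll back off, rise, and locate the lamp.

{"op": "move_arm", "data": {
  "commands": [
    [-1,0,0,0,0,0,1],
    [-1,0,0,0,0,0,1],
    [5,0,0,0,0,0,1],
    [20,0,0,0,0,0,1],
    [40,0,0,0,0,0,1],
    [60,0,0,0,0,0,1],
    [80,0,0,0,0,0,1],
    [95,0,-20,0,0,0,1],
    [95,0,-50,0,0,0,1],
    [95,0,-75,0,0,0,1],
    [95,0,-75,0,0,0,1]
  ]
}}

```text
clock: 6.2
eef_pos: [445.3, 178.8, 214.6]
tool_rot: [-0.037, 0.999, 0.001, 0.004]
force: [0.2, 0.7, 0.5]
gripper_width: 0.002
gripper_force: 0.0
```

Run:
```python
from cell import bot,camera
import cv2,numpy as np
from h import ray
s=bot.get_state();print({k:s[k] for k in("clock","eef_pos","tool_rot","force")})
A=camera("top");B=camera("scene");a=A["image"];b=B["image"]
cv2.imwrite("pics/pair2.png",cv2.resize(np.hstack([a[100:400,150:480],b[80:380,100:430]]),(800,364))[:,:,::-1])
def tri(p,q):
    M=[c["camera_matrix"]@np.c_[c["R"],c["t"]] for c in(A,B)]
    X=cv2.triangulatePoints(M[0],M[1],np.array(p,float).reshape(2,1),np.array(q,float).reshape(2,1)).ravel();return X[:3]/X[3]
print("lamp collar",tri((440,388),(240,178)),"elbow",tri((478,301),(381,290)))
```

```text
{'clock': 6.2, 'eef_pos': array([445.33381123, 178.83354482, 214.5692319 ]), 'tool_rot': array([-3.74745758e-02,  9.99289772e-01,  8.72787066e-04,  3.85312456e-03]), 'force': array([0.24366779, 0.73946544, 0.51612244])}
lamp collar [ 232.32575202 -244.28981264  589.24370537] elbow [ 327.46996922 -373.05798936  384.29610724]
```

View pics/pair2.png

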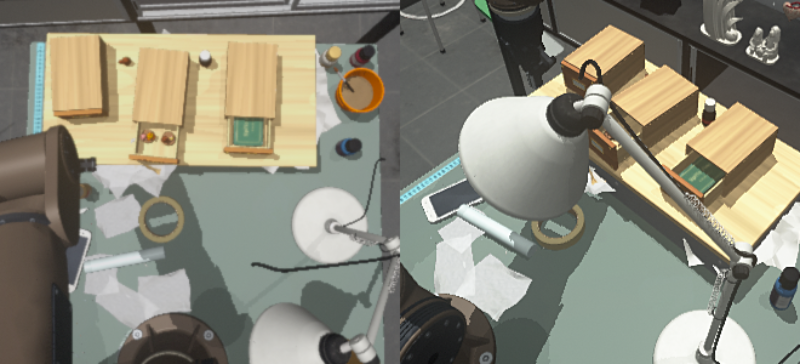

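The top view shows the pot drawer shut and everything else unmoved. The lamp shade is well to the right, about 190 mm from the arm. Next is the figure drawer.

{"op": "move_arm", "data": {
  "commands": [
    [3,-12,0,0,0,1,1],
    [6,-26,0,0,0,2,1],
    [9,-42,0,0,0,3,1],
    [12,-58,0,0,0,4,1],
    [15,-74,0,0,0,5,1],
    [18,-90,0,0,0,6,1],
    [21,-106,0,0,0,7,1],
    [24,-121,0,0,0,8,1],
    [27,-134,0,0,0,9,1],
    [29,-142,0,0,0,9,1],
    [29,-142,0,0,0,9,1],
    [29,-142,0,0,0,9,1]
  ]
}}

```text
clock: 7.3
eef_pos: [425.2, 34.2, 209.8]
tool_rot: [0.042, 0.999, 0.0, -0.0]
force: [-0.5, -0.6, -0.2]
gripper_width: 0.0
gripper_force: 0.0
```

{"op": "move_arm", "data": {
  "commands": [
    [0,1,20,0,0,0,1],
    [0,1,40,0,0,0,1],
    [0,1,58,0,0,0,1],
    [0,1,70,0,0,0,1],
    [0,1,75,0,0,0,1],
    [0,1,75,0,0,0,1],
    [-4,1,75,0,0,0,1],
    [-8,1,75,0,0,0,1],
    [-12,1,75,0,0,0,1],
    [-15,1,75,0,0,0,1],
    [-17,1,75,0,0,0,1],
    [-18,1,75,0,0,0,1]
  ]
}}

```text
clock: 8.3
eef_pos: [443.9, 34.0, 135.5]
tool_rot: [0.041, 0.999, 0.0, 0.0]
force: [-0.3, -0.3, 0.4]
gripper_width: 0.002
gripper_force: 0.0
```

{"op": "move_arm", "data": {
  "commands": [
    [-2,0,0,0,0,0,1],
    [-4,0,0,0,0,0,1],
    [-6,0,0,0,0,0,1],
    [-8,0,0,0,0,0,1],
    [-10,0,0,0,0,0,1],
    [-12,0,0,0,0,0,1],
    [-14,0,0,0,0,0,1],
    [-16,0,0,0,0,0,1],
    [-18,0,0,0,0,0,1],
    [-20,0,0,0,0,0,1]
  ]
}}

```text
clock: 9.13
eef_pos: [463.6, 32.3, 135.3]
tool_rot: [0.041, 0.999, 0.0, 0.0]
force: [-1.9, -0.6, 0.4]
gripper_width: -0.001
gripper_force: 0.8
```

Contact shows about 2 N again, with 49 mm left to go.

{"op": "move_arm", "data": {
  "commands": [
    [-2,0,0,0,0,0,1],
    [-5,0,0,0,0,0,1],
    [-8,0,0,0,0,0,1],
    [-11,0,0,0,0,0,1],
    [-14,0,0,0,0,0,1],
    [-17,0,0,0,0,0,1],
    [-20,0,0,0,0,0,1],
    [-23,0,0,0,0,0,1],
    [-26,0,0,0,0,0,1],
    [-29,0,0,0,0,0,1],
    [-32,0,0,0,0,0,1],
    [-34,0,0,0,0,0,1]
  ]
}}

```text
clock: 10.13
eef_pos: [497.7, 29.5, 135.3]
tool_rot: [0.041, 0.999, 0.0, 0.0]
force: [-1.3, -0.1, 0.6]
gripper_width: -0.005
gripper_force: 0.8
```

{"op": "move_arm", "data": {
  "commands": [
    [-2,0,0,0,0,0,1],
    [-4,0,0,0,0,0,1],
    [-6,0,0,0,0,0,1],
    [-8,0,0,0,0,0,1],
    [-10,0,0,0,0,0,1],
    [-11,0,0,0,0,0,1],
    [-12,0,0,0,0,0,1],
    [-13,0,0,0,0,0,1]
  ]
}}

```text
clock: 10.8
eef_pos: [510.3, 28.5, 135.3]
tool_rot: [0.041, 0.999, 0.0, -0.0]
force: [-3.1, -1.0, 1.0]
gripper_width: -0.0
gripper_force: 0.8
```

{"op": "move_arm", "data": {
  "commands": [
    [-1,0,0,0,0,0,1],
    [-2,0,0,0,0,0,1],
    [-2,0,0,0,0,0,1]
  ]
}}

```text
clock: 11.05
eef_pos: [512.2, 28.4, 135.3]
tool_rot: [0.041, 0.999, 0.0, -0.0]
force: [-1.4, -0.0, -0.2]
gripper_width: -0.003
gripper_force: 0.9
```

{"op": "move_arm", "data": {
  "commands": [
    [-1,0,0,0,0,0,1],
    [-2,0,0,0,0,0,1],
    [-2,0,0,0,0,0,1]
  ]
}}

```text
clock: 11.3
eef_pos: [512.2, 28.4, 135.3]
tool_rot: [0.041, 0.999, 0.0, -0.002]
force: [-12.7, -0.9, 7.9]
gripper_width: -0.002
gripper_force: 6.5
```

It hit the hard stop at x = 512.2, against a predicted 512.5, with 12.7 N. I'll back off and check.

{"op": "move_arm", "data": {
  "commands": [
    [0,0,0,0,0,0,1],
    [5,0,0,0,0,0,1],
    [20,0,0,0,0,0,1],
    [40,0,0,0,0,0,1],
    [60,0,0,0,0,0,1],
    [75,0,-10,0,0,0,1],
    [80,0,-35,0,0,0,1],
    [80,0,-60,0,0,0,1],
    [80,0,-75,0,0,0,1],
    [80,0,-75,0,0,0,1],
    [80,0,-75,0,0,0,1],
    [80,0,-75,0,0,0,1]
  ]
}}

```text
clock: 12.3
eef_pos: [434.3, 34.8, 209.6]
tool_rot: [0.041, 0.999, 0.0, -0.0]
force: [-0.0, 0.4, -0.7]
gripper_width: -0.005
gripper_force: 0.0
```

Run:
```python
from cell import bot,camera
import cv2,numpy as np
s=bot.get_state();print({k:s[k] for k in("clock","eef_pos","force")})
a=camera("top")["image"];b=camera("scene")["image"]
cv2.imwrite("pics/pair3.png",cv2.resize(np.hstack([a[100:400,150:480],b[80:380,200:530]]),(800,364))[:,:,::-1])
```

```text
{'clock': 12.3, 'eef_pos': array([434.30547534,  34.78762937, 209.61611885]), 'force': array([-0.04231341,  0.40920128, -0.72951719])}
```

View pics/pair3.png

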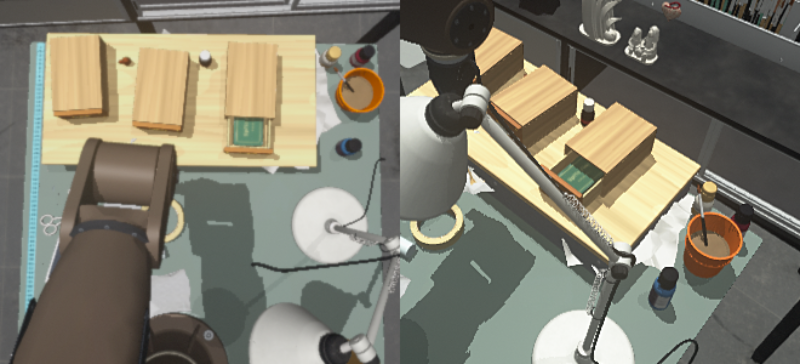

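The left and middle drawers are shut. The tin drawer is still open as it was, the bystanders are in place and the arm is clear, so I'm handing in.

```bash
python3 -c "
from cell import bot;print(bot.hand_in())"
```

```text
the job is handed in; nothing more can be done
None
```

I pushed the figure drawer and the pot drawer shut to their hard stops, left the tin drawer open as it stood, saw no bystander moved in the last pictures, and handed the job in at about 12 s; it returned no verdict, and the figures and pot can't be seen once shut in.

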